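# Hot basket off the drain hook with the lifter

## Robot

A 6-joint arm with a two-finger parallel gripper is mounted at the origin on the work surface. World frame = base frame: x ahead of the robot, y to its left, z up, the work surface at z = 0. Lengths are in m, angles in rad, forces in N, time in s.
With the tool pointing down it reaches from about 0.4 to 0.925 m from the base axis. Payload 3.4 kg.
Tool frame: the origin (TCP) lies at the very end of the fingers, on their centre line; the grasp point (between the pads) lies 19 mm behind it (tcp_to_grasp is the distance from the TCP to the grasp point, in m); z points along the fingers, y is the line along which they close (so a half turn about z gives the same grasp; the last joint's range is limited). The gripper opens to 85 mm and grips with 20 to 120 N. Pads are 22 mm wide; open, the fingers measure 114 mm over their backs; the gripper's body (76 mm by 85 mm) begins 54 mm behind the grasp point. The pads swing forward as they close: fully open they stand 13 mm farther back than shut.
Start: joints at [-1.3, 0.307, 1.506, -0, 1.328, -0.073], TCP at [0.194, -0.541, 0.231] pointing down, gripper open.
Joint ranges: [-3.12, 3.12], [-1.05, 2.28], [0.14, 2.33], [-1.42, 4.57], [0.1, 2.73], [-2.68, 2.68]. Speed limits (rad/s): [2.57, 2.57, 3.14, 3.14, 3.14, 3.14].

## Interface

Orientations are given as a unit quaternion [w, x, y, z].
In Python, from station import get_obs, get_image, calibration, finish_job, search_frame, cut_out, tcp_to_grasp gives the robot as it stands.
- The arm moves only by the tool move_arm, never from a script. Its argument "plan" is text: rows parted by semicolons, each of 4 numbers parted by spaces: the shift along the tool's x, y, z as a fraction of full scale, then the turn about the tool's z as a fraction of full scale. In form: dx dy dz turn; .... A call has 1 to 20 rows; each row is the pose to reach, as a shift and turn from the pose commanded when the call began, along the tool's axes at that moment; what a row does not reach only later rows make up. Full scale, the value 1, is 150 mm for a shift and 30 degrees for a turn. A row lasts 1/10 s, in which the tool goes at most 50 mm and 8.59 degrees, less where a joint would pass 70% of its speed; a pose out of reach is approached as far as the arm can. A call with a number of a shift or a turn outside -1 to 1 is refused whole. A call with a gripper value outside its range is refused whole. "hand" is the opening, from 0 (shut) to 1 (fully open), set as the call begins (left out, the last holds). The fingers move at their own pace and stop on an object; "force" is the grip in N (left out, the last holds). Time passes only in rows, so rows that repeat a pose let the fingers close. It gives the time, the measured TCP pose, the force, the opening and the grip force at its end, in the units of the state.
- get_obs(): the state, without advancing time (a new reading comes with each control period).
- get_image(name): name is "scene" or "top"; returns (picture, depth): 420x560x3 uint8, red, green, blue; 420x560 float32, m along the optical axis (not along the pixel's ray), 0 where there is no reading.
- calibration(name): a dict with "mtx" (3x3 intrinsics, pixels), "R" (3x3) and "t" (3): a world point X has camera coordinates R X + t. Camera axes: x right, y down, z forward; pixel columns grow to the right and rows downward; lengths in m; the calibration is good to about 2 mm. A picture is of the moment at which its call begins. calibration takes no time and is no camera call.
- finish_job(): hands the job in; it is judged then, once.
Trained networks look in the newest picture that a camera, given by its name, has taken for a name from the list of things; names that differ only in an ending like _2 or _b are one class to them, and where a whole thing is asked for, a point or a joint stands for the part that bears it (a point fixed in the world has none). Each returns a list of dicts, best first, with "confidence" (0 to 1); they miss things now and then, are a little off and sometimes report something else, mostly with a low value. They report only what shows in the picture. A call takes as long as a camera call. They do not tell look-alikes from the thing itself.
- search_frame(camera, thing): "at" ([x, y, z] in m, in world coordinates, good to about 4 mm: the middle of the surface that is visible of it).
- cut_out(camera, thing): "region" (420x560 bool, what is visible of it).
The state is a dict: "time": time; "q": joint angles; "qd": joint speeds; "joint_torque": joint torques, N m; "ee_pos": TCP position; "eef_rot": TCP orientation; "contact_force": force on the tool from outside, world axes, zero at the start; "torque": the same for the moment, N m; "finger_gap": finger opening in m; "finger_force": force on a finger pad.
Only numpy, scipy, OpenCV 4.12 (cv2) and the standard library are available. Lean on these libraries where they do the work, as an engineer would, in place of code of your own. Each camera call takes 0.05 s, during which the arm holds its last target. There are 200 camera calls.

## Task

The draining basket is hot: using the two-pronged lifter, and never letting the gripper or arm touch the basket, lift the basket by its wire bail up and off the drain hook without tipping it, and let it down on the lifter into the one empty dark bowl until the sprung bowl has sunk and carries its whole weight. Then unhook the lifter without pressing it into the food and hang it back in its rack. Leave the two filled bowls alone.

Things in the scene. Friction and masses are not known exactly. Their poses are not given: they have to be found in the camera images.
- lifter: Upright two-pronged lifter, 0.16 kg, sizes in mm. Origin on the shank axis, underside of its 30x30x8 collar. Wooden handle 22x22, z 8 to 78. 8 mm shank down to z=-70, then an 8 mm crossbar along y and prongs at y=-22, +22: 8 mm rods whose centre lines run in (x, z) from (0,-70) down to a dip (34,-80), up to the tip (52,-62). x: where the prongs point; z up.
- lifter_grip (a point): Middle of the lifter's wooden handle, 46 mm above the collar's underside; the lifter's axes.
- lifter_cradle (a point): Midway between the two prongs' centre lines at their dip, where a carried bail lies: 34 mm ahead of the shank, 80 mm below the collar's underside. A bar in the dip has its centre about 8 mm above this; the tips' tops are 22 mm above it. The lifter's axes.
- rack_seat (a point): Centre of the lifter's seat in the fixed rack: top face of two steel arms, 140 mm up. The collar lies here in a 36 mm square recess, edges 4-6 mm high (lift 8 mm, then out to -x); shank in a 14 mm slot open to -x; lifter's x along the rack's x. Arms reach 21 mm to -x; post 78 mm to +x.
- basket: Round steel basket, 92 mm wide (97 at the rim, z=50), 0.27 to 0.6 kg, sizes in mm. Origin: centre of its underside, z up. Its wire bail, 6 mm thick, lies in its y-z plane: from the rim at y=-45, +45 up to y=-37, +37 at z=108.5, then a top bar slightly peaked to z=115 at y=0.
- basket_bar (a point): Centre line of the bail's top bar at its peak, 115 mm above the basket's underside. The bar runs along y and falls 4 mm by 22 mm either side. The basket's axes.
- stand_dip (a point): Lowest point of the centre line of the fixed drain hook (8 mm rod), 165 mm up; the bail's peak hangs here. The rod rises 12.5 mm to a free tip 16 mm to -x, likewise to +x, then runs level to a post 85 mm to +x: raise the basket 11 mm or more, leave to -x. Drip tray below, 18 mm high, 65 mm to -x, 75 mm to the sides.
- bowl_floor (a point): Centre of the flat inner floor of the one empty dark bowl (112 mm across, 98 mm inside: 3 mm to spare round the basket; straight walls, rim 32 mm above this floor). The bowl is fixed on a sprung holder: unloaded its floor is 63 mm above the table; the basket's unknown weight makes it sink straight down 15 to 40 mm (stop at 45).
- food: Yellow food heaped in the basket, moving with it: up to 64 mm above the basket's underside within 30 mm of its axis. Not to be pressed on. Same origin and axes as the basket.
- bowl_full_a: Dark bowl 112 mm across and 40 mm high standing on the table, filled with white cream and yellow slices; origin at the centre of its underside. Leave alone.
- bowl_full_b: Same as bowl_full_a. Leave alone.
Things that resemble listed ones, but are neither listed nor needed, are in the scene too. What is shaped like the lifter but blue is not meant.

How it is judged:
By the outcome, as a careful person would: the job done as asked, in the order asked, and still so for the second after the job is handed in, with the robot touching nothing.
It also fails if it takes over 72 s, if anything falls off the work surface, if the arm or the gripper's body presses on something with over 40 N, if the wrist force passes 120 N, or if a joint passes its speed limit or range.

## Working session

There is one attempt and no reset: what is moved stays moved. The work goes in short steps, Python scripts to look and compute and a tool call to move; the robot and the scene stay as the last step left them, time stands still between calls to the robot, and variables do not carry over. Pictures are saved under pics/ and viewed, at most 11 in all, crops included, and the job is handed in when it is done.

Besides the shell and the picture viewer there is one more tool, called after "Call:" as a command line: name --argument value ..., lists and objects as JSON in quotes. move_arm: Moves the arm, as the interface text tells. Shift numbers are shares of 150 mm and turn numbers shares of 30 degrees, none past 1 either way. Its arguments: {"type":"object","properties":{"plan":{"type":"string"},"hand":{"type":"number"},"force":{"type":"number"}},"required":["plan"]}

```bash
mkdir -p pics; ls; python3 - <<'E'
from station import *
import cv2,numpy as np
o=get_obs();print({k:np.round(v,3) for k,v in o.items()},tcp_to_grasp)
for n in("scene","top"):
    p,d=get_image(n);cv2.imwrite(f"pics/{n}0.png",cv2.cvtColor(p,cv2.COLOR_RGB2BGR));np.save(f"pics/{n}0d.npy",d)
    c=calibration(n);print(n,-c["R"].T@c["t"],c["R"][2])
    for t in("lifter","lifter_grip","lifter_cradle","rack_seat","basket","basket_bar","stand_dip","bowl_floor","bowl_full_a"):
        try:
            for r in search_frame(n,t)[:4]:print(n,t,round(r["confidence"],2),np.round(r["at"],3))
        except Exception as e:print(t,e)
print(get_obs()["time"])
E
```

```text
pics
{'time': np.float64(0.0), 'q': array([-1.301,  0.308,  1.508,  0.   ,  1.328, -0.074]), 'qd': array([ 0.   ,  0.002,  0.001, -0.   , -0.001, -0.002]), 'joint_torque': array([-1.0000e-03, -4.5756e+01, -2.5192e+01, -0.0000e+00,  1.3000e-02,
        0.0000e+00]), 'ee_pos': array([ 0.194, -0.541,  0.23 ]), 'eef_rot': array([-0.001,  0.985,  0.171, -0.   ]), 'contact_force': array([-0.683,  0.591,  0.262]), 'torque': array([ 0.024, -0.018, -0.022]), 'finger_force': np.float64(0.0), 'finger_gap': np.float64(0.086)} 0.0187
scene [ 0.97341172 -0.08579173  0.93264598] [-0.48626774  0.09723415 -0.8683831 ]
scene lifter 0.87 [0.491 0.348 0.165]
scene lifter 0.69 [0.384 0.177 0.025]
scene lifter_grip 0.77 [0.382 0.182 0.027]
scene lifter_grip 0.68 [0.482 0.345 0.17 ]
scene lifter_cradle 0.9 [0.386 0.18  0.025]
scene lifter_cradle 0.79 [0.488 0.348 0.172]
scene lifter_cradle 0.7 [ 0.48  -0.114  0.028]
scene rack_seat 0.72 [0.535 0.35  0.021]
scene basket 0.89 [0.581 0.103 0.113]
scene basket 0.5 [0.535 0.344 0.019]
scene basket_bar 0.81 [0.58  0.1   0.111]
scene stand_dip 0.86 [0.618 0.1   0
[... 250 characters left out ...]
9942486 ]
top lifter 0.6 [0.382 0.176 0.027]
top lifter 0.57 [0.481 0.347 0.154]
top lifter_grip 0.97 [0.38  0.18  0.022]
top lifter_grip 0.83 [0.482 0.351 0.162]
top lifter_cradle 0.79 [0.383 0.175 0.028]
top lifter_cradle 0.68 [0.564 0.107 0.111]
top lifter_cradle 0.6 [0.482 0.342 0.157]
top lifter_cradle 0.32 [0.562 0.106 0.114]
top rack_seat 0.66 [0.514 0.343 0.01 ]
top basket 0.91 [0.566 0.108 0.11 ]
top basket 0.45 [ 0.48  -0.109  0.026]
top basket_bar 0.57 [0.569 0.106 0.116]
top stand_dip 0.9 [0.606 0.098 0.005]
top bowl_floor 0.81 [ 0.65  -0.172  0.061]
top bowl_floor 0.35 [0.562 0.107 0.112]
top bowl_full_a 0.75 [ 0.537 -0.311  0.029]
top bowl_full_a 0.61 [ 0.479 -0.11   0.022]
1.0
```

View pics/scene0.png

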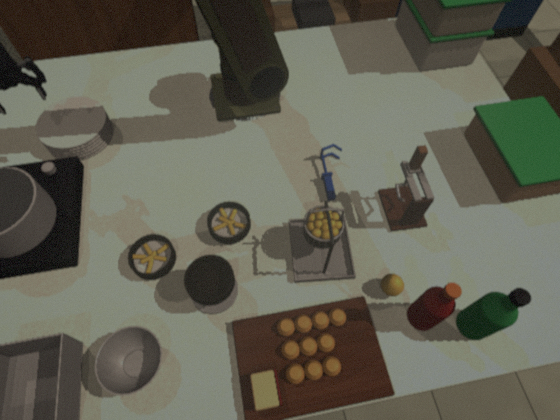

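View pics/top0.png

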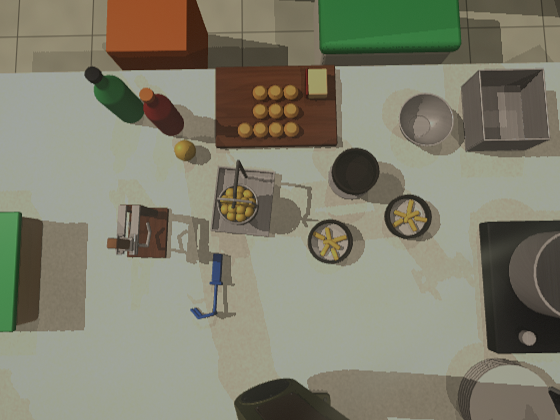

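The wooden lifter stands in its rack at scene (417,165) and top (122,242). The blue one lying at scene (329,175) and top (215,285) is the look-alike. The basket hangs at top (238,200), and the empty bowl is at top (355,172). I'll enlarge these to confirm.

```bash
cat > h.py <<'E'
import numpy as np,cv2
from station import calibration
def unproj(n,u,v,d):
    c=calibration(n);return c["R"].T@(np.linalg.inv(c["mtx"])@[u*d,v*d,d]-c["t"])
def onplane(n,u,v,z):
    c=calibration(n);C=-c["R"].T@c["t"];r=c["R"].T@np.linalg.inv(c["mtx"])@[u,v,1];return C+r*(z-C[2])/r[2]
def proj(n,X):
    c=calibration(n);p=c["mtx"]@(c["R"]@np.array(X)+c["t"]);return p[:2]/p[2]
def cloud(n,d):
    c=calibration(n);v,u=np.mgrid[0:d.shape[0],0:d.shape[1]]
    P=np.stack([u*d,v*d,d],-1)@np.linalg.inv(c["mtx"]).T-c["t"];P=P@c["R"];P[d==0]=np.nan;return P
def crop(im,u,v,h,s):  # centre, half-size, scale, with ticks
    a=im[v-h:v+h,u-h:u+h];a=cv2.resize(a,None,fx=s,fy=s,interpolation=cv2.INTER_CUBIC);a=np.clip(a.astype(float)*1.8,0,255).astype(np.uint8)
    for k in range(0,2*h,10):
        cv2.line(a,(k*s,0),(k*s,6),(0,255,255),1);cv2.line(a,(0,k*s),(6,k*s),(0,255,255),1)
        if k%20==0:
            cv2.putText(a,str(u-h+k),(k*s,16),0,.35,(0,255,255));cv2.putText(a,str(v-h+k),(8,k*s+4),0,.35,(0,255,255))
    return a
E
python3 - <<'E'
from h import *
s=cv2.imread("pics/scene0.png");t=cv2.imread("pics/top0.png")
cv2.imwrite("pics/c1.png",np.hstack([crop(t,140,232,40,7),crop(t,243,200,40,7)])[:,:800] if 0 else cv2.resize(np.vstack([np.hstack([crop(t,140,232,40,5),crop(t,243,200,40,5)]),np.hstack([crop(s,408,185,40,5),crop(s,325,240,40,5)])]),(600*4//3 if 0 else 600,600)))
D={n:cloud(n,np.load(f"pics/{n}0d.npy")) for n in("scene","top")}
# depth clusters
for n in D:
    P=D[n].reshape(-1,3)
    def rep(name,m):
        Q=P[m]; 
        if len(Q):print(n,name,len(Q),"med",np.round(np.median(Q,0),4),"min",np.round(np.percentile(Q,3,axis=0),4),"max",np.round(np.percentile(Q,97,axis=0),4))
    R=(abs(P[:,0]-.5)<.12)&(abs(P[:,1]-.35)<.1)
    for a,b in((.205,.24),(.142,.155),(.13,.142),(.16,.2)):rep(f"rack {a}-{b}",R&(P[:,2]>a)&(P[:,2]<b))
    B=(abs(P[:,0]-.6)<.12)&(abs(P[:,1]-.1)<.1)
    for a,b in((.155,.2),(.09,.105),(.015,.025)):rep(f"basket {a}-{b}",B&(P[:,2]>a)&(P[:,2]<b))
    C=(abs(P[:,0]-.645)<.08)&(abs(P[:,1]+.172)<.08)
    for a,b in((.085,.105),(.055,.07)):rep(f"bowl {a}-{b}",C&(P[:,2]>a)&(P[:,2]<b))
E
```

```text
scene rack 0.205-0.24 106 med [0.4794 0.3519 0.2164] min [0.4665 0.3439 0.2063] max [0.4878 0.3629 0.2195]
scene rack 0.142-0.155 176 med [0.4866 0.3449 0.1454] min [0.4556 0.3326 0.1421] max [0.5555 0.3756 0.1536]
scene rack 0.13-0.142 521 med [0.5306 0.3461 0.139 ] min [0.4672 0.3291 0.1311] max [0.5664 0.3763 0.1416]
scene rack 0.16-0.2 140 med [0.4855 0.3461 0.1808] min [0.4674 0.3433 0.1619] max [0.4876 0.3632 0.1982]
scene basket 0.155-0.2 273 med [0.5802 0.103  0.1766] min [0.5542 0.0708 0.1595] max [0.6551 0.1441 0.1825]
scene basket 0.09-0.105 97 med [0.6054 0.0919 0.0967] min [0.5404 0.0627 0.0907] max [0.6554 0.1426 0.1048]
scene basket 0.015-0.025 343 med [0.6334 0.0947 0.0174] min [0.499  0.0264 0.0153] max [0.6775 0.187  0.0206]
scene bowl 0.085-0.105 567 med [ 0.6467 -0.1757  0.094 ] min [ 0.5944 -0.2264  0.0866] max [ 0.7003 -0.1217  0.0969]
scene bowl 0.055-0.07 1236 med [ 0.6419 -0.1759  0.0628] min [ 0.6016 -0.2175  0.06  ] max [ 0.6805 -0.1335  0.0678]
top rack 0.205-0.24 128 med [0.4776 0.3564 0.2176] min [0.4674 0.3474 0.2065] max [0.486  0.3683 0.2207]
top rack
[... 154 characters left out ...]
0.4604 0.3332 0.1315] max [0.567  0.38   0.1418]
top rack 0.16-0.2 75 med [0.4763 0.3482 0.1807] min [0.4658 0.3471 0.1626] max [0.4865 0.3512 0.1983]
top basket 0.155-0.2 275 med [0.5772 0.1083 0.1774] min [0.5546 0.0774 0.1677] max [0.6513 0.1448 0.1834]
top basket 0.09-0.105 27 med [0.5677 0.0997 0.1035] min [0.5257 0.0691 0.0938] max [0.65   0.1547 0.1049]
top basket 0.015-0.025 373 med [0.5845 0.1067 0.0181] min [0.4998 0.0307 0.0154] max [0.6765 0.191  0.0215]
top bowl 0.085-0.105 474 med [ 0.6492 -0.1716  0.0942] min [ 0.594  -0.2222  0.0864] max [ 0.6994 -0.1175  0.0974]
top bowl 0.055-0.07 1135 med [ 0.6495 -0.173   0.0632] min [ 0.6074 -0.2137  0.0598] max [ 0.6904 -0.1319  0.0671]
```

View pics/c1.png

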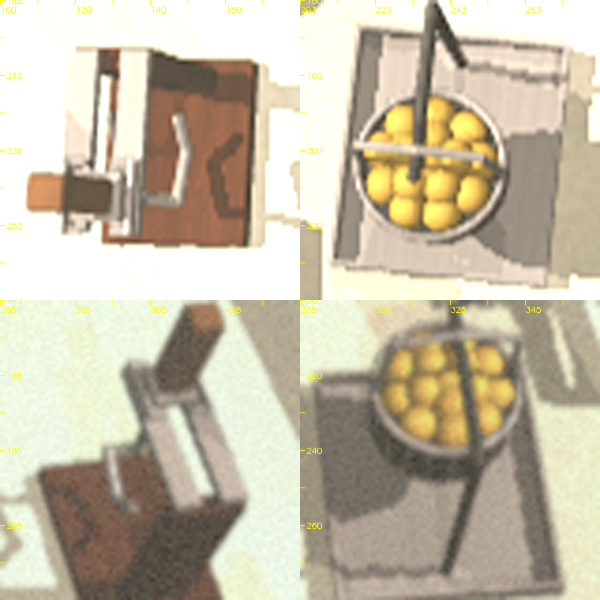

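Confirmed: the lifter with the brown handle and steel prongs is the one in the rack, and its prongs point to world +x. The hook has its free tip at -x, and the bail bar runs roughly along y. Next I'll fit the yaws and centres.

```bash
python3 - <<'E'
from h import *
def rect(Q):
    (c,s,a)=cv2.minAreaRect((Q*1000).astype(np.float32));a=(a+45)%90-45;return np.round(c,1),np.round(s,1),round(a,1)
for n in("scene","top"):
    P=cloud(n,np.load(f"pics/{n}0d.npy"));im=cv2.imread(f"pics/{n}0.png")
    X,Y,Z=P[...,0],P[...,1],P[...,2]
    reg=(abs(X-.5)<.12)&(abs(Y-.35)<.1)
    print(n,"handletop",rect(P[reg&(Z>.2155)&(Z<.2215)][:,:2]))
    print("arms",rect(P[reg&(Z>.136)&(Z<.142)][:,:2]), "base",rect(P[(abs(X-.53)<.13)&(abs(Y-.35)<.12)&(Z>.008)&(Z<.03)][:,:2]))
    # base/tray edges by colour on planes
    tr=(abs(X-.6)<.13)&(abs(Y-.1)<.12)&(Z>.012)&(Z<.024);print("tray",rect(P[tr][:,:2]))
    bar=(abs(Y-.105)<.05)&(abs(X-.57)<.022)&(Z>.163)&(Z<.185);Q=P[bar]
    y=Q[:,1];
    for lo in np.arange(.06,.15,.01):
        q=Q[(y>=lo)&(y<lo+.01)]
        if len(q):print(" bar y%.3f"%lo,len(q),np.round(q.mean(0),4))
    rod=(abs(Y-.105)<.015)&(X>.52)&(X<.66)&(Z>.163)&(Z<.2);q=P[rod]
    for lo in np.arange(.53,.67,.012):
        k=q[(q[:,0]>=lo)&(q[:,0]<lo+.012)]
        if len(k):print(" rod x%.3f"%lo,len(k),np.round(k.mean(0),4))
    rim=(abs(X-.572)<.06)&(abs(Y-.105)<.06)&(Z>.1)&(Z<.114)
    h=np.hypot(X-.565,Y-.105);q=P[rim&(h>.043)];A=np.c_[2*q[:,:2],np.ones(len(q))];s=np.linalg.lstsq(A,(q[:,:2]**2).sum(1),rcond=None)[0];print("rim c",s[:2],np.sqrt(s[2]+s[0]**2+s[1]**2),len(q))
    rb=(np.hypot(X-.647,Y+.172)<.07)&(Z>.09)&(Z<.1);q=P[rb];(c,r)=cv2.minEnclosingCircle((q[:,:2]*1000).astype(np.float32));A=np.c_[2*q[:,:2],np.ones(len(q))];s=np.linalg.lstsq(A,(q[:,:2]**2).sum(1),rcond=None)[0];print("bowl rim",c,r,s[:2],np.sqrt(s[2]+s[0]**2+s[1]**2))
E
```

```text
scene handletop (array([476.8, 354.5]), array([20.3, 22.7]), -5.8)
arms (array([509.8, 354.2]), array([ 51. , 112.5]), -1.4) base (array([511.1, 352.6]), array([ 98.2, 130.4]), -1.4)
tray (array([587.6, 106.6]), array([150.6, 171.6]), -6.6)
 bar y0.060 1 [0.5657 0.0697 0.1672]
 bar y0.070 14 [0.5643 0.0742 0.1685]
 bar y0.080 14 [0.5661 0.0849 0.1723]
 bar y0.090 11 [0.5669 0.0955 0.1739]
 bar y0.100 53 [0.5714 0.1064 0.1768]
 bar y0.110 18 [0.5623 0.1131 0.1765]
 bar y0.120 11 [0.5706 0.1258 0.1726]
 bar y0.130 12 [0.5719 0.1358 0.17  ]
 bar y0.140 10 [0.5728 0.1442 0.1679]
 rod x0.542 7 [0.5511 0.1095 0.1794]
 rod x0.554 21 [0.5595 0.1078 0.1757]
 rod x0.566 37 [0.5697 0.1052 0.1744]
 rod x0.578 14 [0.5844 0.1063 0.1799]
 rod x0.590 19 [0.5961 0.1048 0.1805]
 rod x0.602 19 [0.6079 0.1038 0.1799]
 rod x0.614 19 [0.62   0.1024 0.1803]
 rod x0.626 19 [0.6318 0.101  0.1803]
 rod x0.638 20 [0.6434 0.0996 0.1798]
 rod x0.650 22 [0.6538 0.0984 0.1748]
rim c [0.56681996 0.1070095 ] 0.04564561096019533 206
bowl rim (646.3909301757812, -174.3112335205078) 56.08808898925781 [ 0.64684506 -0.17
[... 414 characters left out ...]
763]
 bar y0.110 58 [0.5686 0.1135 0.1773]
 bar y0.120 13 [0.5691 0.1247 0.175 ]
 bar y0.130 11 [0.5715 0.1358 0.1719]
 bar y0.140 13 [0.572  0.1449 0.1704]
 rod x0.542 7 [0.5517 0.1143 0.1797]
 rod x0.554 26 [0.5612 0.1087 0.1748]
 rod x0.566 44 [0.5701 0.1076 0.1744]
 rod x0.578 24 [0.5843 0.1103 0.1799]
 rod x0.590 17 [0.5961 0.109  0.1815]
 rod x0.602 21 [0.6076 0.1079 0.1809]
 rod x0.614 20 [0.6203 0.1062 0.1803]
 rod x0.626 19 [0.6317 0.1053 0.1806]
 rod x0.638 22 [0.6443 0.1035 0.181 ]
 rod x0.650 10 [0.6527 0.1021 0.1782]
rim c [0.56794748 0.11067507] 0.04526523770206553 220
bowl rim (646.9530639648438, -170.08935546875) 56.2974739074707 [ 0.64652251 -0.16987576] 0.052227582439952784
```

```bash
cat >> h.py <<'E'
def plan(wps,start=None):
    """world waypoints (x,y,z,tool-x angle deg), one call each -> fractions"""
    from station import get_obs
    if start is None:
        o=get_obs();q=o["eef_rot"];start=(*o["ee_pos"],np.degrees(2*np.arctan2(q[2],q[1])))
    print("from",np.round(start,4))
    for w in wps:
        t=np.radians(start[3]);d=np.array(w[:3])-start[:3]
        print(np.round(w,4),"->",np.round([(np.cos(t)*d[0]+np.sin(t)*d[1])/.15,(np.sin(t)*d[0]-np.cos(t)*d[1])/.15,-d[2]/.15,-(w[3]-start[3])/30],4));start=w
E
python3 - <<'E'
from h import *
plan([(.3,-.45,.30,45),(.38,-.33,.32,70),(.42,-.19,.32,88.3),(.42,-.04,.32,88.3),(.42,.105,.32,88.3),(.44,.25,.32,88.3),(.477,.356,.25,88.3),(.477,.356,.167,88.3)])
E
```

```text
from [ 0.1938 -0.5414  0.2313 19.6983]
[ 0.3  -0.45  0.3  45.  ] -> [ 0.8719 -0.3349 -0.4577 -0.8434]
[ 0.38 -0.33  0.32 70.  ] -> [ 0.9428 -0.1886 -0.1333 -0.8333]
[ 0.42 -0.19  0.32 88.3 ] -> [ 0.9683 -0.0686 -0.     -0.61  ]
[ 4.20e-01 -4.00e-02  3.20e-01  8.83e+01] -> [ 0.9996 -0.0297 -0.     -0.    ]
[ 0.42   0.105  0.32  88.3  ] -> [ 0.9662 -0.0287 -0.     -0.    ]
[ 0.44  0.25  0.32 88.3 ] -> [ 0.9702  0.1046 -0.     -0.    ]
[ 0.477  0.356  0.25  88.3  ] -> [ 0.7137  0.2256  0.4667 -0.    ]
[ 0.477  0.356  0.167 88.3  ] -> [ 0.      0.      0.5533 -0.    ]
```

Call:
move_arm --plan "0.3 -0.11 -0.15 -0.28; 0.6 -0.22 -0.3 -0.56; 0.872 -0.335 -0.458 -0.84; 0.872 -0.335 -0.458 -0.84" --hand 1

```text
time: 1.4
ee_pos: [0.3038, -0.4482, 0.3034]
eef_rot: [0.002, 0.923, 0.385, 0.002]
contact_force: [-0.7, -1.3, 0.6]
finger_gap: 0.0856
finger_force: 0.0
```

Call:
move_arm --plan "0.3 -0.06 -0.04 -0.28; 0.6 -0.12 -0.09 -0.56; 0.943 -0.189 -0.133 -0.83; 0.943 -0.189 -0.133 -0.83"

```text
time: 1.8
ee_pos: [0.3824, -0.3262, 0.3207]
eef_rot: [0.0, 0.818, 0.575, 0.001]
contact_force: [-0.2, -0.9, 0.9]
finger_gap: 0.0855
finger_force: 0.0
```

Call:
move_arm --plan "0.32 -0.02 0 -0.25; 0.64 -0.04 0 -0.5; 0.968 -0.069 0 -0.61; 0.968 -0.069 0 -0.61"

```text
time: 2.2
ee_pos: [0.4209, -0.1858, 0.3196]
eef_rot: [-0.001, 0.717, 0.697, 0.001]
contact_force: [-0.7, -1.1, -0.3]
finger_gap: 0.0853
finger_force: 0.0
```

Call:
move_arm --plan "0.33 0 0 0; 0.66 0 0 0; 1 -0.03 0 0"

```text
time: 2.5
ee_pos: [0.4216, -0.0418, 0.3196]
eef_rot: [0.001, 0.721, 0.693, -0.0]
contact_force: [1.4, -0.0, -0.2]
finger_gap: 0.0854
finger_force: 0.0
```

Call:
move_arm --plan "0.33 0 0 0; 0.66 0 0 0; 0.966 -0.029 0 0"

```text
time: 2.8
ee_pos: [0.4224, 0.104, 0.3198]
eef_rot: [0.001, 0.72, 0.694, 0.0]
contact_force: [0.5, -0.5, -0.2]
finger_gap: 0.0854
finger_force: 0.0
```

Call:
move_arm --plan "0.33 0.03 0 0; 0.66 0.07 0 0; 0.97 0.105 0 0; 0.97 0.105 0 0; 0.97 0.105 0 0"

```text
time: 3.3
ee_pos: [0.4429, 0.248, 0.3191]
eef_rot: [0.0, 0.719, 0.695, -0.001]
contact_force: [0.2, -0.3, -0.1]
finger_gap: 0.0856
finger_force: 0.0
```

```bash
python3 - <<'E'
from h import *
plan([(.477,.356,.27,88.3),(.477,.356,.167,88.3)])
E
```

```text
from [ 0.4429  0.248   0.3191 88.0851]
[ 0.477  0.356  0.27  88.3  ] -> [ 0.7273  0.2031  0.3272 -0.0072]
[ 0.477  0.356  0.167 88.3  ] -> [ 0.      0.      0.6867 -0.    ]
```

Call:
move_arm --plan "0.35 0.1 0.1 0; 0.727 0.203 0.327 -0.007; 0.727 0.203 0.327 -0.007; 0.727 0.203 0.327 -0.007; 0.727 0.203 0.327 -0.007"

```text
time: 3.8
ee_pos: [0.4767, 0.3541, 0.2704]
eef_rot: [0.0, 0.718, 0.696, -0.001]
contact_force: [0.8, 0.1, -0.0]
finger_gap: 0.0857
finger_force: 0.0
```

```bash
python3 - <<'E'
from h import *
from station import *
plan([(.477,.356,.167,88.3)])
o=get_obs()["ee_pos"]
ims=[]
for n in("scene","top"):
    p,d=get_image(n);u,v=np.round(proj(n,o)).astype(int);print(n,proj(n,o))
    ims.append(crop(cv2.cvtColor(p,cv2.COLOR_RGB2BGR),max(u,40),v,40,5))
cv2.imwrite("pics/c2.png",np.hstack(ims))
E
```

```text
from [ 0.4767  0.3541  0.2704 88.1759]
[ 0.477  0.356  0.167 88.3  ] -> [ 0.0128  0.0016  0.6891 -0.0041]
scene [430.04709686 133.99714457]
top [101.94942116 241.51765147]
```

View pics/c2.png

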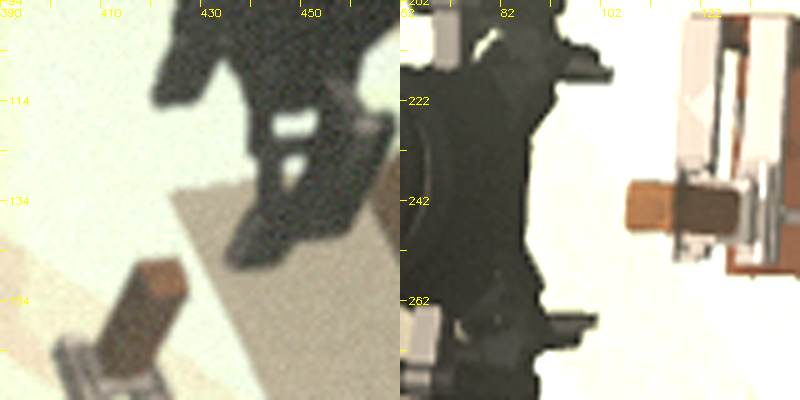

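The open fingers, with tips at top (104,217) and (100,266), straddle the handle in x. I'll descend and grip.

Call:
move_arm --plan "0.013 0.002 0.3 0; 0.013 0.002 0.6 0; 0.013 0.002 0.69 -0.004; 0.013 0.002 0.69 -0.004; 0.013 0.002 0.69 -0.004"

```text
time: 4.4
ee_pos: [0.4779, 0.3585, 0.1694]
eef_rot: [0.0, 0.717, 0.697, 0.001]
contact_force: [-0.4, 0.5, 0.5]
finger_gap: 0.0858
finger_force: 0.0
```

Call:
move_arm --plan "0 0 0 0; 0 0 0 0; 0 0 0 0; 0 0 0 0; 0 0 0 0; 0 0 0 0; 0 0 0 0; 0 0 0 0" --hand 0 --force 80

```text
time: 5.2
ee_pos: [0.4766, 0.3587, 0.1681]
eef_rot: [-0.0, 0.717, 0.697, 0.0]
contact_force: [-1.8, -0.5, 6.0]
finger_gap: 0.0212
finger_force: 78.2
```

Call:
move_arm --plan "0 0 -0.04 0; 0 0 -0.08 0; 0 0 -0.08 0; 0 0 -0.08 0"

```text
time: 5.6
ee_pos: [0.4767, 0.3585, 0.1794]
eef_rot: [0.0, 0.717, 0.697, 0.0]
contact_force: [0.4, -0.1, -2.1]
finger_gap: 0.021
finger_force: 77.9
```

Call:
move_arm --plan "0 -0.1 0 0; 0 -0.2 0 0; 0 -0.35 0 0; 0 -0.5 0 0; 0 -0.67 0 0; 0 -0.67 0 0; 0 -0.67 0 0"

```text
time: 6.3
ee_pos: [0.3745, 0.361, 0.1795]
eef_rot: [0.0, 0.716, 0.698, -0.0]
contact_force: [0.8, 0.0, -1.1]
finger_gap: 0.0214
finger_force: 78.5
```

```bash
python3 - <<'E'
from h import *
from station import *
o=get_obs();print({k:np.round(o[k],4) for k in("time","ee_pos","eef_rot","contact_force","finger_gap")})
ims=[]
for n in("scene","top"):
    p,d=get_image(n);u,v=np.round(proj(n,o["ee_pos"]-[0,0,.08])).astype(int)
    ims.append(crop(cv2.cvtColor(p,cv2.COLOR_RGB2BGR),u,v,40,5))
    for t in("lifter_cradle","lifter"):
        for r in search_frame(n,t)[:3]:print(n,t,round(r["confidence"],2),np.round(r["at"],3))
cv2.imwrite("pics/c3.png",np.hstack(ims))
plan([(.387,.36,.29,88.4),(.387,.22,.32,84)])
E
```

```text
{'time': np.float64(6.3), 'ee_pos': array([0.3745, 0.361 , 0.1795]), 'eef_rot': array([ 0.000e+00,  7.161e-01,  6.979e-01, -1.000e-04]), 'contact_force': array([ 0.7649,  0.0038, -1.1153]), 'finger_gap': np.float64(0.0214)}
scene lifter_cradle 0.73 [ 0.482 -0.114  0.028]
scene lifter_cradle 0.7 [0.383 0.179 0.025]
scene lifter_cradle 0.63 [0.383 0.351 0.156]
scene lifter 0.86 [0.388 0.178 0.026]
scene lifter 0.84 [0.384 0.354 0.153]
top lifter_cradle 0.73 [0.382 0.346 0.157]
top lifter_cradle 0.72 [0.382 0.177 0.025]
top lifter 0.91 [0.386 0.177 0.023]
top lifter 0.6 [0.381 0.352 0.155]
top lifter 0.27 [ 0.535 -0.315  0.026]
from [ 0.3767  0.3613  0.1794 88.3936]
[ 0.387  0.36   0.29  88.4  ] -> [-6.500e-03  6.860e-02 -7.374e-01 -2.000e-04]
[ 0.387  0.22   0.32  84.   ] -> [-0.933   0.0261 -0.2     0.1467]
```

View pics/c3.png

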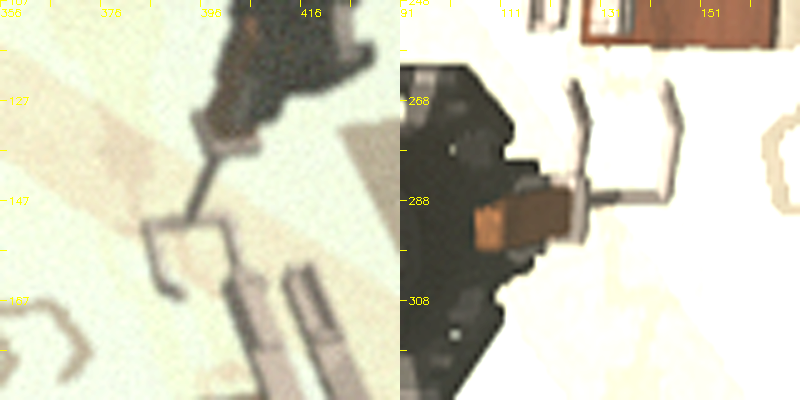

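The lifter is held upright and clear of the rack, with its prong tips at top (123,264) and (143,264). I'll measure the prongs relative to the TCP.

```bash
python3 - <<'E'
from h import *
from station import *
o=get_obs()["ee_pos"]
for n in("scene","top"):
    p,d=get_image(n);P=cloud(n,d).reshape(-1,3)
    m=(P[:,2]>.05)&(P[:,2]<.105)&(P[:,0]>.36)&(P[:,0]<.45)&(abs(P[:,1]-.36)<.04);q=P[m]
    for nm,s in(("-y",-1),("+y",1)):
        k=q[((q[:,1]-.358)*s>.012)];
        for lo in np.arange(.36,.45,.01):
            j=k[(k[:,0]>=lo)&(k[:,0]<lo+.01)]
            if len(j):print(n,nm,"x%.2f"%lo,len(j),np.round(j.mean(0)-o,4), "top z",round(j[:,2].max()-o[2],4))
E
```

```text
scene -y x0.37 15 [ 0.0008 -0.0226 -0.0959] top z -0.0927
scene -y x0.38 8 [ 0.0074 -0.0277 -0.0985] top z -0.0951
scene -y x0.39 13 [ 0.0174 -0.0276 -0.1011] top z -0.0969
scene -y x0.40 11 [ 0.0276 -0.0277 -0.1043] top z -0.1008
scene -y x0.41 6 [ 0.0379 -0.0294 -0.1011] top z -0.0965
scene -y x0.42 9 [ 0.0495 -0.0295 -0.0898] top z -0.0859
scene -y x0.43 2 [ 0.0541 -0.0277 -0.0902] top z -0.0891
scene +y x0.37 7 [ 0.0004  0.0149 -0.0951] top z -0.0922
scene +y x0.38 14 [ 0.0081  0.0156 -0.0972] top z -0.0918
scene +y x0.39 12 [ 0.0186  0.017  -0.1011] top z -0.0976
scene +y x0.40 7 [ 0.0267  0.017  -0.1036] top z -0.1012
scene +y x0.42 2 [ 0.0508  0.0158 -0.0878] top z -0.0867
scene +y x0.43 2 [ 0.0545  0.0172 -0.0877] top z -0.0856
top -y x0.37 15 [-0.0005 -0.0213 -0.0945] top z -0.092
top -y x0.38 18 [ 0.008 -0.023 -0.097] top z -0.0925
top -y x0.39 14 [ 0.0185 -0.0235 -0.1002] top z -0.0955
top -y x0.40 14 [ 0.0282 -0.0236 -0.1038] top z -0.1007
top -y x0.41 15 [ 0.0374 -0.0241 -0.1008] top z -0.096
top -y x0.42 19 [ 0.0483 -0.0248 -0.0904] top z -0.0854
top -y x0.43 2 [ 0.0554 -0.0244 -0.088 ] top z -0.0872
top +y x0.38 1 [ 0.0042  0.012  -0.0967] top z -0.0967
top +y x0.39 18 [ 0.0183  0.0205 -0.0999] top z -0.0945
top +y x0.40 13 [ 0.0284  0.0202 -0.1028] top z -0.0991
top +y x0.41 15 [ 0.038   0.0195 -0.1021] top z -0.0957
top +y x0.42 16 [ 0.0478  0.0194 -0.093 ] top z -0.0857
top +y x0.43 6 [ 0.055   0.0195 -0.0885] top z -0.0869
```

```bash
python3 - <<'E'
from h import *
plan([(.38,.36,.30,88.4),(.41,.24,.30,85),(.435,.1274,.30,83.4),(.435,.1274,.242,83.4),(.5345,.1159,.242,83.4)])
E
```

```text
from [ 0.3766  0.3612  0.1793 88.3938]
[ 0.38  0.36  0.3  88.4 ] -> [-7.100e-03  2.290e-02 -8.048e-01 -2.000e-04]
[ 0.41  0.24  0.3  85.  ] -> [-0.7941  0.2223 -0.      0.1133]
[ 0.435   0.1274  0.3    83.4   ] -> [-0.7333  0.2315 -0.      0.0533]
[ 0.435   0.1274  0.242  83.4   ] -> [ 0.      0.      0.3867 -0.    ]
[ 0.5345  0.1159  0.242  83.4   ] -> [ 1.000e-04  6.677e-01 -0.000e+00 -0.000e+00]
```

Call:
move_arm --plan "0 0.01 -0.3 0; 0 0.02 -0.6 0; -0.007 0.023 -0.805 0; -0.007 0.023 -0.805 0"

```text
time: 7.1
ee_pos: [0.3824, 0.3619, 0.3055]
eef_rot: [0.001, 0.717, 0.697, 0.005]
contact_force: [1.1, -0.5, -2.0]
finger_gap: 0.0211
finger_force: 79.2
```

Call:
move_arm --plan "-0.27 0.07 0 0.04; -0.54 0.14 0 0.08; -0.794 0.222 0 0.113; -0.794 0.222 0 0.113"

```text
time: 7.5
ee_pos: [0.4098, 0.2356, 0.2989]
eef_rot: [0.001, 0.739, 0.674, -0.002]
contact_force: [-0.1, 0.9, -1.6]
finger_gap: 0.0209
finger_force: 79.0
```

Call:
move_arm --plan "-0.25 0.08 0 0.02; -0.5 0.16 0 0.04; -0.733 0.232 0 0.053; -0.733 0.232 0 0.053; -0.733 0.232 0.2 0.053; -0.733 0.232 0.387 0.053; -0.733 0.232 0.387 0.053; -0.733 0.232 0.387 0.053"

```text
time: 8.3
ee_pos: [0.4342, 0.1282, 0.2416]
eef_rot: [-0.001, 0.746, 0.666, -0.001]
contact_force: [0.4, 0.9, -2.2]
finger_gap: 0.021
finger_force: 79.0
```

```bash
python3 - <<'E'
from h import *
from station import *
o=get_obs();print({k:np.round(o[k],4) for k in("time","ee_pos","contact_force","finger_gap")})
plan([(.5345,.1159,.242,83.4)])
o=o["ee_pos"];ims=[]
for n in("scene","top"):
    p,d=get_image(n);P=cloud(n,d).reshape(-1,3)
    m=(P[:,2]>.11)&(P[:,2]<.18)&(P[:,0]>.45)&(P[:,0]<.495)&(abs(P[:,1]-.12)<.04);q=P[m]
    for s in(-1,1):
        j=q[(q[:,1]-.12)*s>.006];print(n,s,len(j),np.round(np.median(j,0),4),np.round(j.max(0),4))
    u,v=np.round(proj(n,[.53,.115,.15])).astype(int)
    ims.append(crop(cv2.cvtColor(p,cv2.COLOR_RGB2BGR),u,v,40,5))
cv2.imwrite("pics/c4.png",np.hstack(ims))
E
```

```text
{'time': np.float64(8.3), 'ee_pos': array([0.4342, 0.1282, 0.2416]), 'contact_force': array([ 0.4175,  0.8618, -2.2288]), 'finger_gap': np.float64(0.021)}
from [ 0.4342  0.1282  0.2416 83.4863]
[ 0.5345  0.1159  0.242  83.4   ] -> [-0.0058  0.6737 -0.0025  0.0029]
scene -1 36 [0.4634 0.0977 0.1414] [0.4862 0.1041 0.1559]
scene 1 44 [0.4634 0.1414 0.1409] [0.4909 0.1472 0.1558]
top -1 65 [0.4693 0.102  0.1433] [0.4865 0.1076 0.1599]
  return _methods._mean(a, axis=axis, dtype=dtype,
  ret = um.true_divide(
Traceback (most recent call last):
ValueError: zero-size array to reduction operation maximum which has no identity
```

Call:
move_arm --plan "-0.001 0.13 0 0; -0.002 0.26 0 0; -0.003 0.38 0 0; -0.004 0.47 0 0; -0.005 0.55 0 0; -0.006 0.62 0 0; -0.006 0.674 0 0; -0.006 0.674 0 0; -0.006 0.674 0 0; -0.006 0.674 0 0"

```text
time: 9.4
ee_pos: [0.5343, 0.1152, 0.242]
eef_rot: [-0.0, 0.746, 0.666, -0.0]
contact_force: [-0.2, -0.2, -1.6]
finger_gap: 0.0213
finger_force: 79.2
```

```bash
python3 - <<'E'
from h import *
from station import *
o=get_obs();print({k:np.round(o[k],4) for k in("time","ee_pos","contact_force","finger_gap")})
plan([(.5345,.1159,.242,83.4)])
p,d=get_image("scene");P=cloud("scene",d);u,v=np.round(proj("scene",[.56,.11,.15])).astype(int)
cv2.imwrite("pics/c4.png",crop(cv2.cvtColor(p,cv2.COLOR_RGB2BGR),u,v,37,8))
Q=P.reshape(-1,3);m=(np.hypot(Q[:,0]-.568,Q[:,1]-.108)<.028)&(Q[:,2]<.131)&(Q[:,2]>.07);print("food top",np.percentile(Q[m][:,2],[50,90,99]))
m=(abs(Q[:,1]-.107)>.015)&(abs(Q[:,1]-.107)<.03)&(Q[:,2]>.128)&(Q[:,2]<.16)&(Q[:,0]>.56)&(Q[:,0]<.61)
for s in(-1,1):
    j=Q[m&((Q[:,1]-.107)*s>0)];print(s,len(j),np.round(np.median(j,0),4) if len(j) else 0,j.max(0) if len(j) else 0)
E
```

```text
{'time': np.float64(9.4), 'ee_pos': array([0.5343, 0.1152, 0.242 ]), 'contact_force': array([-0.1658, -0.2463, -1.5654]), 'finger_gap': np.float64(0.0213)}
from [ 0.5343  0.1152  0.242  83.4525]
[ 0.5345  0.1159  0.242  83.4   ] -> [ 0.0051  0.0008 -0.0001  0.0017]
food top [0.12160691 0.12461824 0.12661807]
-1 27 [0.5742 0.0834 0.1458] [0.58666024 0.08981539 0.15669287]
1 36 [0.575  0.1274 0.1422] [0.59195378 0.13350265 0.15661479]
```

View pics/c4.png

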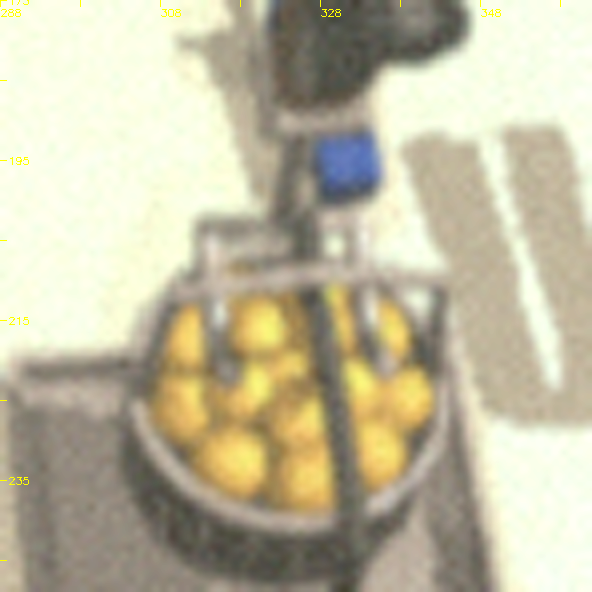

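The prongs straddle the hook and pass under the bar, with tips at scene (316,221) and (336,220). I'll raise gently.

Call:
move_arm --plan "0 0 -0.06 0; 0 0 -0.1 0; 0 0 -0.13 0; 0 0 -0.15 0; 0 0 -0.17 0; 0 0 -0.19 0; 0 0 -0.21 0; 0 0 -0.21 0; 0 0 -0.21 0"

```text
time: 10.35
ee_pos: [0.5346, 0.1151, 0.273]
eef_rot: [-0.0, 0.746, 0.666, -0.001]
contact_force: [-0.1, -0.1, -5.0]
finger_gap: 0.0213
finger_force: 78.5
```

Call:
move_arm --plan "0 0 -0.02 0; 0 0 -0.04 0; 0 0 -0.06 0; 0 0 -0.08 0; 0 0 -0.1 0; 0 0 -0.12 0; 0 0 -0.12 0; 0 0 -0.12 0; 0 0 -0.12 0; 0 0 -0.12 0"

```text
time: 11.35
ee_pos: [0.5349, 0.1151, 0.2914]
eef_rot: [-0.0, 0.746, 0.666, -0.0]
contact_force: [0.5, 0.3, -5.3]
finger_gap: 0.0213
finger_force: 78.5
```

```bash
python3 - <<'E'
from h import *
from station import *
o=get_obs();print({k:np.round(o[k],4) for k in("time","ee_pos","eef_rot","contact_force","torque","finger_gap")})
p,d=get_image("scene");P=cloud("scene",d);u,v=np.round(proj("scene",[.56,.11,.15])).astype(int)
cv2.imwrite("pics/c5.png",crop(cv2.cvtColor(p,cv2.COLOR_RGB2BGR),u,v,37,8))
Q=P.reshape(-1,3)
for lo in np.arange(.06,.15,.01):
    j=Q[(Q[:,1]>=lo)&(Q[:,1]<lo+.01)&(Q[:,2]>.185)&(Q[:,2]<.205)&(abs(Q[:,0]-.57)<.02)]
    if len(j):print("bar",len(j),np.round(j.mean(0),4))
E
```

```text
{'time': np.float64(11.35), 'ee_pos': array([0.5349, 0.1151, 0.2914]), 'eef_rot': array([-1.000e-04,  7.464e-01,  6.655e-01, -2.000e-04]), 'contact_force': array([ 0.4705,  0.2619, -5.3002]), 'torque': array([ 0.0317,  0.1513, -0.0453]), 'finger_gap': np.float64(0.0213)}
bar 2 [0.5634 0.0696 0.19  ]
bar 14 [0.565  0.0755 0.1914]
bar 47 [0.5673 0.0846 0.1944]
bar 16 [0.5646 0.0944 0.1931]
bar 14 [0.5668 0.1054 0.1961]
bar 12 [0.5672 0.1154 0.1949]
bar 38 [0.571  0.1265 0.1937]
bar 25 [0.5629 0.1334 0.191 ]
bar 10 [0.5719 0.144  0.1895]
```

View pics/c5.png

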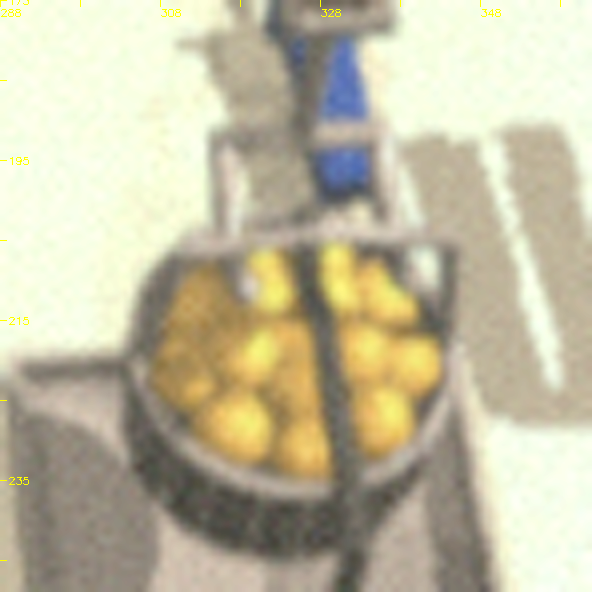

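The basket is carried level about 20 mm up, with roughly 3.7 N on the lifter. I'll back off along -x gently.

Call:
move_arm --plan "0 -0.007 -0.01 0; 0 -0.025 -0.02 0; 0 -0.055 -0.02 0; 0 -0.095 -0.02 0; 0 -0.145 -0.02 0; 0 -0.205 -0.02 0; 0 -0.27 -0.02 0; 0 -0.34 -0.02 0; 0 -0.41 -0.02 0; 0 -0.475 -0.02 0; 0 -0.535 -0.02 0; 0 -0.585 -0.02 0; 0 -0.625 -0.02 0; 0 -0.655 -0.02 0; 0 -0.675 -0.02 0; 0 -0.685 -0.02 0; 0 -0.685 -0.02 0; 0 -0.685 -0.02 0"

```text
time: 13.2
ee_pos: [0.4333, 0.1268, 0.2946]
eef_rot: [0.0, 0.746, 0.666, 0.0]
contact_force: [-0.6, 0.1, -4.8]
finger_gap: 0.0214
finger_force: 78.5
```

```bash
python3 - <<'E'
from h import *
# target: basket centre over the bowl; keep heading
plan([(.4332,.127,.36,83.4),(.47,-.01,.36,83.4),(.545,-.11,.36,83.4),(.6127,-.165,.36,83.4)])
E
```

```text
from [ 0.4333  0.1268  0.2946 83.4433]
[ 0.4332  0.127   0.36   83.4   ] -> [ 0.001  -0.0007 -0.4359  0.0014]
[ 4.70e-01 -1.00e-02  3.60e-01  8.34e+01] -> [-0.8791  0.3487 -0.     -0.    ]
[ 0.545 -0.11   0.36  83.4  ] -> [-0.6048  0.5733 -0.     -0.    ]
[ 0.6127 -0.165   0.36   83.4   ] -> [-0.3124  0.4905 -0.     -0.    ]
```

Call:
move_arm --plan "0 0 -0.05 0; 0 0 -0.13 0; 0 0 -0.23 0; 0 0 -0.32 0; 0 0 -0.39 0; 0 0 -0.43 0; 0 0 -0.435 0"

```text
time: 13.9
ee_pos: [0.4335, 0.127, 0.361]
eef_rot: [0.001, 0.746, 0.666, 0.001]
contact_force: [-0.5, -0.4, -4.8]
finger_gap: 0.0214
finger_force: 78.8
```

Call:
move_arm --plan "-0.01 0.004 0 0; -0.04 0.016 0 0; -0.09 0.036 0 0; -0.16 0.064 0 0; -0.24 0.096 0 0; -0.33 0.132 0 0; -0.43 0.172 0 0; -0.53 0.212 0 0; -0.63 0.252 0 0; -0.71 0.284 0 0; -0.78 0.31 0 0; -0.83 0.33 0 0; -0.865 0.345 0 0; -0.88 0.35 0 0; -0.88 0.35 0 0"

```text
time: 15.4
ee_pos: [0.4701, -0.0103, 0.3598]
eef_rot: [-0.0, 0.746, 0.666, 0.0]
contact_force: [-0.3, -0.3, -4.8]
finger_gap: 0.0208
finger_force: 78.6
```

Call:
move_arm --plan "-0.01 0.01 0 0; -0.04 0.037 0 0; -0.09 0.085 0 0; -0.15 0.142 0 0; -0.22 0.21 0 0; -0.3 0.285 0 0; -0.38 0.36 0 0; -0.45 0.427 0 0; -0.51 0.483 0 0; -0.56 0.53 0 0; -0.59 0.56 0 0; -0.605 0.573 0 0; -0.605 0.573 0 0"

```text
time: 16.7
ee_pos: [0.5452, -0.1103, 0.3598]
eef_rot: [-0.0, 0.746, 0.666, -0.0]
contact_force: [0.4, -0.0, -4.9]
finger_gap: 0.0212
finger_force: 78.7
```

Call:
move_arm --plan "-0.006 0.01 0 0; -0.025 0.04 0 0; -0.055 0.09 0 0; -0.1 0.16 0 0; -0.15 0.24 0 0; -0.2 0.315 0 0; -0.245 0.385 0 0; -0.28 0.44 0 0; -0.3 0.475 0 0; -0.312 0.49 0 0; -0.312 0.49 0.05 0; -0.312 0.49 0.1 0; -0.312 0.49 0.15 0; -0.312 0.49 0.18 0; -0.312 0.49 0.19 0; -0.312 0.49 0.19 0; -0.312 0.49 0.19 0; -0.312 0.49 0.19 0; -0.312 0.49 0.19 0"

```text
time: 18.6
ee_pos: [0.613, -0.1652, 0.3317]
eef_rot: [0.0, 0.746, 0.666, 0.0]
contact_force: [0.6, -0.2, -4.7]
finger_gap: 0.0211
finger_force: 78.4
```

```bash
python3 - <<'E'
from h import *
from station import *
from scipy.optimize import least_squares
o=get_obs();print({k:np.round(o[k],4) for k in("time","ee_pos","eef_rot","contact_force","torque")})
c0=np.array([.647,-.172])
def circ(q):
    f=least_squares(lambda s:np.hypot(q[:,0]-s[0],q[:,1]-s[1])-s[2],[*c0,.05],loss="soft_l1",f_scale=.002);return np.round(f.x,4),len(q)
ims=[]
for n in("scene","top"):
    p,d=get_image(n);P=cloud(n,d).reshape(-1,3);im=cv2.cvtColor(p,cv2.COLOR_RGB2BGR);cv2.imwrite(f"pics/{n}5.png",im);np.save(f"pics/{n}5d.npy",d)
    h=np.hypot(*(P[:,:2]-c0).T)
    zs=P[(h<.06)&(P[:,2]>.1)&(P[:,2]<.3),2];print(n,"z hist",np.histogram(zs,bins=np.arange(.1,.31,.01)))
    und=o["ee_pos"][2]-.211;rz=und+.05
    q=P[(abs(P[:,2]-rz)<.006)&(h<.056)&(h>.04)];print(n,"basket rim",circ(q),np.median(q,0))
    q=P[(abs(P[:,2]-.095)<.004)&(h<.06)];print(n,"bowl rim",circ(q))
    u,v=np.round(proj(n,[.645,-.172,.15])).astype(int);ims.append(crop(im,u,v,45,4))
cv2.imwrite("pics/c6.png",np.hstack(ims))
E
```

```text
{'time': np.float64(18.6), 'ee_pos': array([ 0.613 , -0.1652,  0.3317]), 'eef_rot': array([3.000e-04, 7.464e-01, 6.655e-01, 2.000e-04]), 'contact_force': array([ 0.5669, -0.1658, -4.6717]), 'torque': array([ 0.0206,  0.0862, -0.0032])}
scene z hist (array([  0,   1,  41,  68,  76,  66, 157, 833, 404,  13,  13,  13,  54,
       312,  49,   8,  12,  10,   3,   0]), array([0.1 , 0.11, 0.12, 0.13, 0.14, 0.15, 0.16, 0.17, 0.18, 0.19, 0.2 ,
       0.21, 0.22, 0.23, 0.24, 0.25, 0.26, 0.27, 0.28, 0.29, 0.3 ]))
scene basket rim (array([ 0.6458, -0.1715,  0.045 ]), 376) [ 0.65760021 -0.16824863  0.17143345]
scene bowl rim (array([ 0.6463, -0.1741,  0.0526]), 286)
top z hist (array([  0,   0,  19,  29,  29,  20,  94, 446, 152,   5,   3,   6,  25,
       142,  18,   0,   0,   0,   0,   0]), array([0.1 , 0.11, 0.12, 0.13, 0.14, 0.15, 0.16, 0.17, 0.18, 0.19, 0.2 ,
       0.21, 0.22, 0.23, 0.24, 0.25, 0.26, 0.27, 0.28, 0.29, 0.3 ]))
top basket rim (array([ 0.6467, -0.1687,  0.0439]), 278) [ 0.64336791 -0.13715322  0.1714606 ]
top bowl rim (array([ 0.6475, -0.1714,  0.0537]), 150)
```

View pics/c6.png

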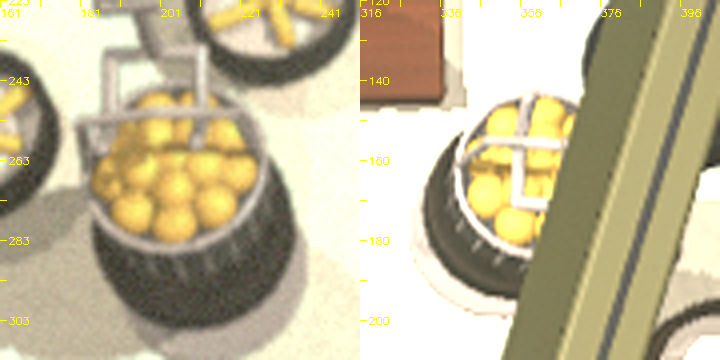

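The basket hangs level over the bowl, at scene (200,245) and top (356,165); the arm hides part of the top view. I'll refine the relative centring by fitting rim edges.

```bash
cat > fit.py <<'E'
from h import *
from scipy.ndimage import map_coordinates,gaussian_filter
from scipy.optimize import minimize
def fit(n,img,z,r,sign,c0,ang,d=.0015,rfree=True):
    g=gaussian_filter(cv2.cvtColor(img,cv2.COLOR_BGR2GRAY).astype(float),.6);c=calibration(n);a=np.radians(ang)
    def samp(x,y,rr):
        X=np.stack([x+rr*np.cos(a),y+rr*np.sin(a),np.full(len(a),z)]);p=c["mtx"]@(c["R"]@X+c["t"][:,None]);p=p[:2]/p[2];return map_coordinates(g,[p[1],p[0]],order=1)
    def cost(s):
        rr=s[2] if rfree else r
        return -np.mean(np.tanh(sign*(samp(s[0],s[1],rr+d)-samp(s[0],s[1],rr-d))/20))
    best=min((minimize(cost,[c0[0]+i,c0[1]+j,r],method="Nelder-Mead",options=dict(initial_simplex=np.array([[c0[0]+i,c0[1]+j,r],[c0[0]+i+.004,c0[1]+j,r],[c0[0]+i,c0[1]+j+.004,r],[c0[0]+i,c0[1]+j,r+.002]]),xatol=1e-5,fatol=1e-6)) for i in(-.003,.003) for j in(-.003,.003)),key=lambda m:m.fun)
    return np.round(best.x,4),round(best.fun,3)
E
python3 - <<'E'
from fit import *
al=np.arange(0,360,3)
for n,ys in(("scene",-.174),("top",-.170)):
    i0=cv2.imread(f"pics/{n}0.png");i5=cv2.imread(f"pics/{n}5.png")
    for rf in(True,False):
        print(n,"bowl outer",fit(n,i0,.095,.056,1,(.6465,ys),al,rfree=rf),"bowl inner",fit(n,i0,.095,.049,1,(.6465,ys),al,rfree=rf))
        A=np.r_[-75:76:3] if n=="scene" else np.r_[15:200:3]
        for z in(.169,.171,.173):print("  basket",z,fit(n,i5,z,.0485,-1,(.646,ys+.002),A,rfree=rf))
E
```

```text
scene bowl outer (array([ 0.6503, -0.1726,  0.0575]), np.float64(-0.81)) bowl inner (array([ 0.6503, -0.1726,  0.0575]), np.float64(-0.81))
  basket 0.169 (array([ 0.6453, -0.171 ,  0.0472]), np.float64(-0.845))
  basket 0.171 (array([ 0.6461, -0.1708,  0.0471]), np.float64(-0.846))
  basket 0.173 (array([ 0.647 , -0.1706,  0.047 ]), np.float64(-0.847))
scene bowl outer (array([ 0.6503, -0.1727,  0.0516]), np.float64(-0.731)) bowl inner (array([ 0.638 , -0.1713,  0.0482]), np.float64(-0.419))
  basket 0.169 (array([ 0.6439, -0.1709,  0.0483]), np.float64(-0.836))
  basket 0.171 (array([ 0.6445, -0.1706,  0.0501]), np.float64(-0.834))
  basket 0.173 (array([ 0.6452, -0.1704,  0.0489]), np.float64(-0.831))
top bowl outer (array([ 0.6431, -0.168 ,  0.0571]), np.float64(-0.946)) bowl inner (array([ 0.6431, -0.168 ,  0.0571]), np.float64(-0.946))
  basket 0.169 (array([ 0.6495, -0.172 ,  0.053 ]), np.float64(-0.446))
  basket 0.171 (array([ 0.649 , -0.1716,  0.0529]), np.float64(-0.446))
  basket 0.173 (array([ 0.6486, -0.1712,  0.0527]), np.float64(-0.446))
top bowl outer (array([ 0.6426, -0.1684,  0.0551]), np.float64(-0.914)) bowl inner (array([ 0.6536, -0.1742,  0.049 ]), np.float64(-0.429))
  basket 0.169 (array([ 0.6452, -0.1683,  0.0493]), np.float64(-0.404))
  basket 0.171 (array([ 0.646 , -0.1679,  0.0479]), np.float64(-0.404))
  basket 0.173 (array([ 0.6455, -0.1676,  0.0453]), np.float64(-0.404))
```

```bash
python3 - <<'E'
from h import *
from scipy.optimize import least_squares
def outer(P,c0,zlo,zhi,rlo,rhi,R):
    q=P[(P[:,2]>zlo)&(P[:,2]<zhi)];d=q[:,:2]-c0;r=np.hypot(*d.T);k=(r>rlo)&(r<rhi);q,d,r=q[k],d[k],r[k]
    b=(np.degrees(np.arctan2(d[:,1],d[:,0]))//12).astype(int);o=np.array([q[b==i][np.argsort(r[b==i])[-2:]].mean(0)[:2] for i in set(b) if (b==i).sum()>=3])
    f=least_squares(lambda s:np.hypot(*(o-s[:2]).T)-s[2],[*c0,R],loss="soft_l1",f_scale=.001).x
    g=least_squares(lambda s:np.hypot(*(o-s[:2]).T)-R,c0,loss="soft_l1",f_scale=.001).x
    return np.round(f,4),np.round(g,4),len(o)
for n,y in(("scene",-.174),("top",-.170)):
    A=cloud(n,np.load(f"pics/{n}0d.npy")).reshape(-1,3);B=cloud(n,np.load(f"pics/{n}5d.npy")).reshape(-1,3)
    print(n,"bowl",outer(A,np.array([.6465,y]),.09,.1,.046,.062,.056))
    print(n,"bowl5",outer(B,np.array([.6465,y]),.09,.1,.046,.062,.056))
    print(n,"basket on hook",outer(A,np.array([.567,.109]),.101,.112,.04,.055,.0485))
    for lo,hi in((.165,.177),(.168,.176)):print(n,"basket",outer(B,np.array([.6455,y+.002]),lo,hi,.04,.055,.0485))
    Q=B[(B[:,2]>.22)&(B[:,2]<.24)&(abs(B[:,0]-.645)<.02)&(abs(B[:,1]+.172)<.06)]
    for lo in np.arange(-.23,-.12,.01):
        j=Q[(Q[:,1]>=lo)&(Q[:,1]<lo+.01)]
        if len(j)>3:print("   bar",len(j),np.round(j.mean(0),4))
E
```

```text
scene bowl (array([ 0.6465, -0.1742,  0.0553]), array([ 0.6465, -0.1742]), 30)
scene bowl5 (array([ 0.6469, -0.1739,  0.055 ]), array([ 0.6457, -0.1742]), 19)
scene basket on hook (array([0.5679, 0.1081, 0.0471]), array([0.5679, 0.108 ]), 29)
scene basket (array([ 0.6457, -0.1716,  0.0476]), array([ 0.6455, -0.1717]), 29)
scene basket (array([ 0.6456, -0.1717,  0.0476]), array([ 0.6455, -0.1719]), 28)
   bar 20 [ 0.6413 -0.2053  0.2301]
   bar 49 [ 0.6405 -0.1934  0.2318]
   bar 22 [ 0.6394 -0.1863  0.2328]
   bar 16 [ 0.6445 -0.1754  0.2364]
   bar 17 [ 0.6463 -0.1651  0.2363]
   bar 34 [ 0.6437 -0.1533  0.2325]
   bar 47 [ 0.6426 -0.147   0.2325]
   bar 20 [ 0.6497 -0.1353  0.2283]
top bowl (array([ 0.6467, -0.1701,  0.0553]), array([ 0.6468, -0.1702]), 30)
top bowl5 (array([ 0.6464, -0.1694,  0.0547]), array([ 0.6468, -0.171 ]), 12)
top basket on hook (array([0.5683, 0.1124, 0.0473]), array([0.5685, 0.1126]), 29)
top basket (array([ 0.6458, -0.167 ,  0.047 ]), array([ 0.6452, -0.1688]), 18)
top basket (array([ 0.6458, -0.167 ,  0.0469]), array([ 0.6452, -0.1689]), 18)
   bar 10 [ 0.6461 -0.1627  0.2362]
   bar 20 [ 0.6495 -0.1535  0.2351]
   bar 72 [ 0.6449 -0.1455  0.2322]
   bar 15 [ 0.649  -0.1342  0.2309]
   bar 6 [ 0.6489 -0.1281  0.2268]
```

```bash
python3 - <<'E'
from h import *
plan([(.614,-.1675,.300,83.4),(.614,-.1675,.28,83.4)])
E
```

```text
from [ 0.6129 -0.1652  0.3316 83.4456]
[ 0.614  -0.1675  0.3    83.4   ] -> [-0.0144  0.0091  0.2107  0.0015]
[ 0.614  -0.1675  0.28   83.4   ] -> [ 0.      0.      0.1333 -0.    ]
```

Call:
move_arm --plan "-0.007 0.005 0 0; -0.014 0.009 0.01 0; -0.014 0.009 0.03 0; -0.014 0.009 0.06 0; -0.014 0.009 0.09 0; -0.014 0.009 0.12 0; -0.014 0.009 0.15 0; -0.014 0.009 0.16 0; -0.014 0.009 0.16 0; -0.014 0.009 0.16 0"

```text
time: 19.7
ee_pos: [0.614, -0.1674, 0.3075]
eef_rot: [0.0, 0.746, 0.666, 0.0]
contact_force: [0.1, -0.2, -4.9]
finger_gap: 0.0215
finger_force: 78.4
```

Call:
move_arm --plan "0 0 0.01 0; 0 0 0.02 0; 0 0 0.03 0; 0 0 0.04 0; 0 0 0.05 0; 0 0 0.06 0; 0 0 0.07 0; 0 0 0.07 0; 0 0 0.07 0"

```text
time: 20.6
ee_pos: [0.6139, -0.1673, 0.2968]
eef_rot: [-0.0, 0.746, 0.666, -0.0]
contact_force: [-0.2, 1.1, -4.8]
finger_gap: 0.0211
finger_force: 78.4
```

```bash
python3 - <<'E'
from fit import *
from station import *
o=get_obs();print({k:np.round(o[k],4) for k in("time","ee_pos","contact_force","torque")})
ims=[]
for n in("scene","top"):
    p,d=get_image(n);im=cv2.cvtColor(p,cv2.COLOR_RGB2BGR);cv2.imwrite(f"pics/{n}7.png",im);np.save(f"pics/{n}7d.npy",d)
    u,v=np.round(proj(n,[.645,-.172,.12])).astype(int);ims.append(crop(im,u,v,37,8 if n=="scene" else 8)[:592,:400] if n=="top" else crop(im,u,v,37,8)[:,:400])
cv2.imwrite("pics/c7.png",np.hstack(ims))
E
```

```text
{'time': np.float64(20.6), 'ee_pos': array([ 0.6139, -0.1673,  0.2968]), 'contact_force': array([-0.2283,  1.1318, -4.8482]), 'torque': array([0.027 , 0.1364, 0.0097])}
```

View pics/c7.png

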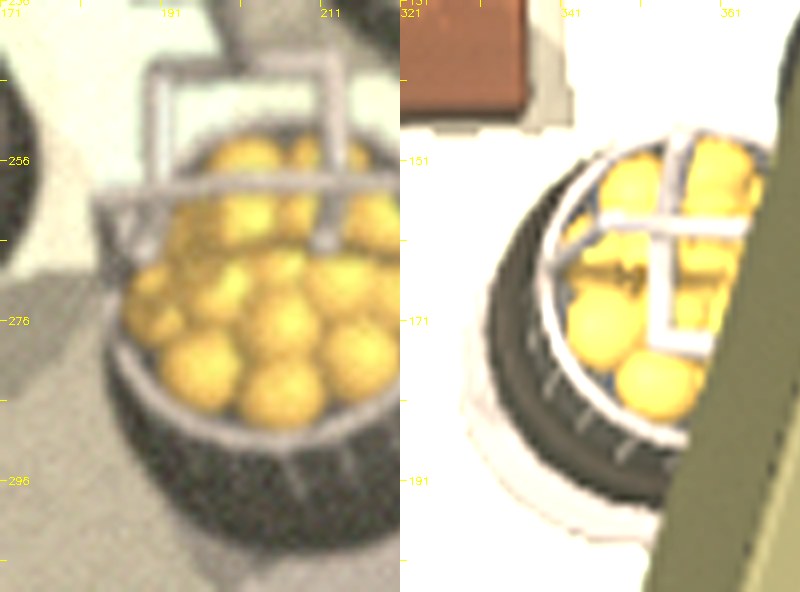

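The basket is now inside the bowl rim, level, with its load unchanged. I'll keep lowering.

Call:
move_arm --plan "0 0 0.02 0; 0 0 0.04 0; 0 0 0.06 0; 0 0 0.07 0; 0 0 0.07 0; 0 0 0.07 0"

```text
time: 21.3
ee_pos: [0.6139, -0.1674, 0.2863]
eef_rot: [-0.0, 0.746, 0.666, -0.0]
contact_force: [-0.5, 0.5, -5.4]
finger_gap: 0.0207
finger_force: 78.4
```

Call:
move_arm --plan "0 0 0.02 0; 0 0 0.04 0; 0 0 0.06 0; 0 0 0.08 0; 0 0 0.1 0; 0 0 0.1 0; 0 0 0.1 0; 0 0 0.1 0"

```text
time: 22.1
ee_pos: [0.614, -0.1674, 0.2715]
eef_rot: [0.0, 0.746, 0.666, 0.0]
contact_force: [0.4, 0.6, -4.8]
finger_gap: 0.0209
finger_force: 78.7
```

Call:
move_arm --plan "0 0 0.02 0; 0 0 0.04 0; 0 0 0.06 0; 0 0 0.08 0; 0 0 0.08 0; 0 0 0.08 0; 0 0 0.08 0"

```text
time: 22.8
ee_pos: [0.6141, -0.1674, 0.2595]
eef_rot: [0.0, 0.746, 0.666, 0.0]
contact_force: [1.3, -0.3, -2.8]
finger_gap: 0.0213
finger_force: 79.0
```

Call:
move_arm --plan "0 0 0.02 0; 0 0 0.035 0; 0 0 0.035 0; 0 0 0.035 0; 0 0 0.035 0"

```text
time: 23.3
ee_pos: [0.6139, -0.1673, 0.2541]
eef_rot: [-0.0, 0.746, 0.666, 0.0]
contact_force: [0.5, 0.1, -1.6]
finger_gap: 0.0213
finger_force: 79.0
```

Call:
move_arm --plan "0 0 0.03 0; 0 0 0.06 0; 0 0 0.09 0; 0 0 0.09 0; 0 0 0.09 0; 0 0 0.09 0"

```text
time: 23.9
ee_pos: [0.614, -0.1674, 0.2407]
eef_rot: [0.0, 0.746, 0.666, 0.0]
contact_force: [-0.3, -0.9, -2.0]
finger_gap: 0.0212
finger_force: 79.0
```

```bash
python3 - <<'E'
from h import *
from station import *
o=get_obs();print({k:np.round(o[k],4) for k in("time","ee_pos","contact_force","torque")})
p,d=get_image("scene");im=cv2.cvtColor(p,cv2.COLOR_RGB2BGR);P=cloud("scene",d).reshape(-1,3);cv2.imwrite("pics/s8.png",crop(im,*np.round(proj("scene",[.645,-.172,.12])).astype(int),37,8))
r=P[(P[:,0]>.62)&(P[:,0]<.67)&(P[:,2]>.125)&(P[:,2]<.2)]
for lo in np.arange(-.23,-.12,.01):
    j=r[(r[:,1]>=lo)&(r[:,1]<lo+.01)&(r[:,0]<.655)]
    if len(j)>3:print("bar",len(j),np.round(np.median(j,0),4),"zmax",np.round(np.percentile(j[:,2],90),4))
h=np.hypot(P[:,0]-.6465,P[:,1]+.174)
m=P[(h<.05)&(h>.044)&(P[:,2]>.07)&(P[:,2]<.13)];print("basket rim z",np.percentile(m[:,2],[10,50,90]))
m=P[(h<.056)&(h>.052)&(P[:,2]>.03)&(P[:,2]<.13)];print("bowl rim z",np.percentile(m[:,2],[10,50,90]))
m=P[(h<.028)&(P[:,2]<.2)&(P[:,2]>.08)];print("food",np.percentile(m[:,2],[50,75,90]))
plan([(.614,-.1675,.23,83.4)])
E
```

```text
{'time': np.float64(23.9), 'ee_pos': array([ 0.614 , -0.1674,  0.2407]), 'contact_force': array([-0.2776, -0.9037, -1.9924]), 'torque': array([ 0.0197,  0.0255, -0.0389])}
bar 15 [ 0.6432 -0.2127  0.1401] zmax 0.1539
bar 15 [ 0.6434 -0.2055  0.1542] zmax 0.1557
bar 57 [ 0.6411 -0.1943  0.1408] zmax 0.1562
bar 12 [ 0.6448 -0.1844  0.158 ] zmax 0.1596
bar 15 [ 0.6464 -0.1758  0.1593] zmax 0.1603
bar 16 [ 0.6479 -0.1648  0.1584] zmax 0.1607
bar 43 [ 0.6466 -0.1535  0.1431] zmax 0.1569
bar 37 [ 0.64   -0.1478  0.1436] zmax 0.1559
bar 22 [ 0.6523 -0.1357  0.1453] zmax 0.1532
basket rim z [0.07306506 0.09299894 0.09606253]
bowl rim z [0.04905868 0.07081067 0.07544544]
food [0.10705345 0.13792534 0.15593345]
from [ 0.6141 -0.1674  0.2408 83.4488]
[ 0.614  -0.1675  0.23   83.4   ] -> [-0.0006 -0.0005  0.072   0.0016]
```

View pics/s8.png

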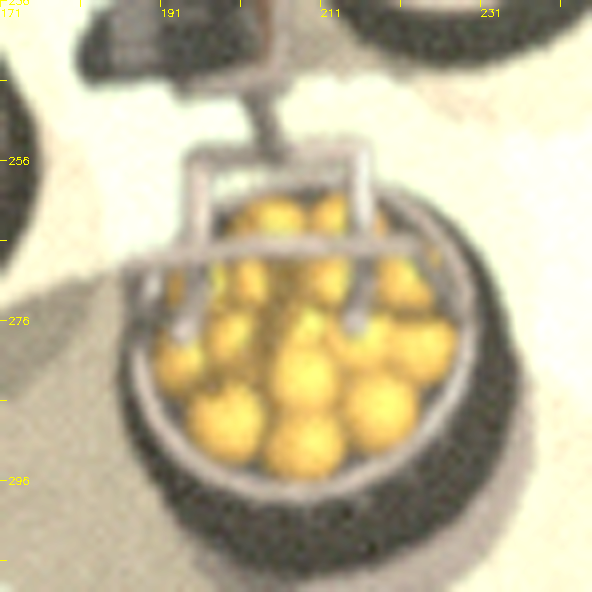

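The basket sits level in the sunken bowl, about 21 mm down, with the bar clear of the prongs. I'll lower to mid-gap and retreat.

Call:
move_arm --plan "0 0 0.03 0; 0 0 0.06 0; 0 0 0.079 0; 0 0 0.079 0; 0 0 0.079 0; 0 0 0.079 0"

```text
time: 24.55
ee_pos: [0.614, -0.1674, 0.2289]
eef_rot: [0.0, 0.746, 0.666, 0.0]
contact_force: [0.1, 0.4, -1.0]
finger_gap: 0.0211
finger_force: 79.0
```

Call:
move_arm --plan "0 -0.03 0 0; 0 -0.08 0 0; 0 -0.14 0 0; 0 -0.2 0 0; 0 -0.2 0 0"

```text
time: 25.05
ee_pos: [0.5821, -0.1636, 0.2289]
eef_rot: [-0.001, 0.746, 0.665, -0.0]
contact_force: [0.7, -0.8, -1.0]
finger_gap: 0.021
finger_force: 78.9
```

Call:
move_arm --plan "0 -0.08 0 0; 0 -0.2 0 0; 0 -0.35 0 0; 0 -0.5 0 0; 0 -0.55 0 0; 0 -0.55 0 0"

```text
time: 25.65
ee_pos: [0.5012, -0.1544, 0.2291]
eef_rot: [0.0, 0.747, 0.665, 0.0]
contact_force: [0.4, 0.0, -1.7]
finger_gap: 0.021
finger_force: 79.1
```

```bash
python3 - <<'E'
from h import *
from station import *
o=get_obs();print({k:np.round(o[k],4) for k in("time","ee_pos","contact_force")})
for n in("scene","top"):
    p,d=get_image(n);P=cloud(n,d).reshape(-1,3)
    j=P[(abs(P[:,0]-.646)<.03)&(abs(P[:,1]+.172)<.03)&(P[:,2]>.12)&(P[:,2]<.2)];print(n,"bar",len(j),np.round(np.median(j,0),4),np.round(j.max(0),4))
plan([(.50,-.154,.32,83.4),(.43,-.03,.32,88.4),(.40,.115,.32,88.4),(.3767,.25,.32,88.4),(.3767,.3613,.26,88.4),(.3767,.3613,.1796,88.4),(.4767,.3585,.1796,88.4)])
E
```

```text
{'time': np.float64(25.65), 'ee_pos': array([ 0.5012, -0.1544,  0.2291]), 'contact_force': array([ 0.4407,  0.0444, -1.7316])}
scene bar 86 [ 0.647  -0.1718  0.1565] [ 0.6518 -0.1433  0.1618]
top bar 75 [ 0.6459 -0.1705  0.157 ] [ 0.6509 -0.1423  0.1615]
from [ 0.5032 -0.1549  0.2292 83.439 ]
[ 0.5   -0.154  0.32  83.4  ] -> [ 0.0034 -0.0217 -0.6053  0.0013]
[ 4.30e-01 -3.00e-02  3.20e-01  8.84e+01] -> [ 0.7676 -0.5586 -0.     -0.1667]
[ 0.4    0.115  0.32  88.4  ] -> [ 0.9607 -0.2269 -0.     -0.    ]
[ 0.3767  0.25    0.32   88.4   ] -> [ 0.8953 -0.1804 -0.     -0.    ]
[ 0.3767  0.3613  0.26   88.4   ] -> [ 0.7417 -0.0207  0.4    -0.    ]
[ 0.3767  0.3613  0.1796 88.4   ] -> [ 0.     0.     0.536 -0.   ]
[ 0.4767  0.3585  0.1796 88.4   ] -> [-0.      0.6669 -0.     -0.    ]
```

Call:
move_arm --plan "0 -0.02 -0.25 0; 0 -0.02 -0.5 0; 0.003 -0.022 -0.605 0.001; 0.003 -0.022 -0.605 0.001"

```text
time: 26.15
ee_pos: [0.502, -0.1547, 0.3227]
eef_rot: [0.003, 0.746, 0.665, 0.002]
contact_force: [-0.9, 0.5, -1.7]
finger_gap: 0.0213
finger_force: 79.3
```

Call:
move_arm --plan "0.2 -0.14 0 -0.05; 0.4 -0.28 0 -0.1; 0.6 -0.42 0 -0.16; 0.768 -0.559 0 -0.167; 0.768 -0.559 0 -0.167"

```text
time: 26.65
ee_pos: [0.4259, -0.0267, 0.318]
eef_rot: [-0.002, 0.716, 0.699, -0.001]
contact_force: [-0.4, -1.2, -2.5]
finger_gap: 0.0208
finger_force: 79.1
```

Call:
move_arm --plan "0.25 -0.06 0 0; 0.5 -0.12 0 0; 0.75 -0.18 0 0; 0.96 -0.227 0 0; 0.96 -0.227 0 0"

```text
time: 27.15
ee_pos: [0.3985, 0.1182, 0.3184]
eef_rot: [-0.001, 0.715, 0.699, -0.0]
contact_force: [0.6, -0.5, -1.5]
finger_gap: 0.0209
finger_force: 79.1
```

Call:
move_arm --plan "0.25 -0.05 0 0; 0.5 -0.1 0 0; 0.75 -0.15 0 0; 0.895 -0.18 0 0; 0.895 -0.18 0 0; 0.895 -0.18 0 0"

```text
time: 27.75
ee_pos: [0.376, 0.2497, 0.3185]
eef_rot: [0.0, 0.716, 0.698, -0.001]
contact_force: [-0.0, -0.4, -1.8]
finger_gap: 0.021
finger_force: 79.1
```

```bash
python3 - <<'E'
from h import *
plan([(.3767,.3613,.26,88.4),(.3767,.3613,.1796,88.4)])
E
```

```text
from [ 0.376   0.2497  0.3185 88.4747]
[ 0.3767  0.3613  0.26   88.4   ] -> [ 0.744  -0.0154  0.39    0.0025]
[ 0.3767  0.3613  0.1796 88.4   ] -> [ 0.     0.     0.536 -0.   ]
```

Call:
move_arm --plan "0.25 -0.005 0 0; 0.5 -0.01 0.1 0; 0.744 -0.015 0.3 0.003; 0.744 -0.015 0.6 0.003; 0.744 -0.015 0.926 0.003; 0.744 -0.015 0.926 0.003; 0.744 -0.015 0.926 0.003; 0.744 -0.015 0.926 0.003"

```text
time: 28.55
ee_pos: [0.3787, 0.3624, 0.1832]
eef_rot: [0.0, 0.718, 0.696, 0.002]
contact_force: [-0.1, -0.2, -0.7]
finger_gap: 0.021
finger_force: 79.4
```

```bash
python3 - <<'E'
from h import *
from station import *
o=get_obs()["ee_pos"]
for n in("scene","top"):
    p,d=get_image(n);P=cloud(n,d).reshape(-1,3)
    q=P[(P[:,2]>.05)&(P[:,2]<.105)&(P[:,0]>.36)&(P[:,0]<.45)&(abs(P[:,1]-.36)<.04)]
    for s in(-1,1):
        k=q[(q[:,1]-.358)*s>.012];j=k[(k[:,0]>o[0]+.02)&(k[:,0]<o[0]+.032)];print(n,s,len(j),np.round(j.mean(0)-o,4))
plan([(.4767,.3585,.1800,88.4)])
E
```

```text
scene -1 15 [ 0.0266 -0.0274 -0.1043]
scene 1 14 [ 0.0259  0.016  -0.1025]
top -1 19 [ 0.0251 -0.0228 -0.1023]
top 1 18 [ 0.0262  0.0207 -0.1018]
from [ 0.3784  0.3628  0.1836 88.2901]
[ 0.4767  0.3585  0.18   88.4   ] -> [-0.0089  0.6557  0.0237 -0.0037]
```

The lifter hasn't shifted in the hand, so I can repeat the removal pose in reverse.

Call:
move_arm --plan "-0.005 0 0.02 0; -0.009 0.1 0.02 -0.004; -0.009 0.25 0.02 -0.004; -0.009 0.4 0.02 -0.004; -0.009 0.52 0.02 -0.004; -0.009 0.61 0.02 -0.004; -0.009 0.656 0.02 -0.004; -0.009 0.656 0.02 -0.004; -0.009 0.656 0.02 -0.004; -0.009 0.656 0.02 -0.004"

```text
time: 29.65
ee_pos: [0.4735, 0.3575, 0.1775]
eef_rot: [-0.0, 0.716, 0.698, -0.0]
contact_force: [-0.2, -0.4, -1.7]
finger_gap: 0.0212
finger_force: 79.4
```

```bash
python3 - <<'E'
from h import *
plan([(.4767,.3585,.1685,88.4)])
E
```

```text
from [ 0.4735  0.3575  0.1775 88.4868]
[ 0.4767  0.3585  0.1685 88.4   ] -> [0.0073 0.021  0.0601 0.0029]
```

Call:
move_arm --plan "0.007 0.021 0 0.003; 0.007 0.021 0 0.003; 0.007 0.021 0 0.003; 0.007 0.021 0.02 0.003; 0.007 0.021 0.04 0.003; 0.007 0.021 0.06 0.003; 0.007 0.021 0.06 0.003; 0.007 0.021 0.06 0.003"

```text
time: 30.45
ee_pos: [0.4777, 0.3585, 0.1684]
eef_rot: [-0.0, 0.717, 0.697, -0.0]
contact_force: [0.2, 0.2, -1.5]
finger_gap: 0.0214
finger_force: 79.3
```

```bash
python3 - <<'E'
from h import *
from station import *
o=get_obs();print(o["contact_force"],o["torque"])
for n in("scene","top"):
    p,d=get_image(n);im=cv2.cvtColor(p,cv2.COLOR_RGB2BGR);P=cloud(n,d).reshape(-1,3)
    cv2.imwrite(f"pics/{n}9.png",crop(im,*np.round(proj(n,[.477,.356,.15])).astype(int),37,8))
plan([(.4767,.3587,.1681,88.4)])
E
```

```text
[ 0.18126755  0.24129602 -1.52535562] [0.00320889 0.01224344 0.02646325]
from [ 0.4777  0.3585  0.1685 88.3689]
[ 0.4767  0.3587  0.1681 88.4   ] -> [ 0.0013 -0.0067  0.0026 -0.001 ]
```

Call:
move_arm --plan "0.001 -0.006 0.008 0; 0.001 -0.006 0.014 0; 0.001 -0.006 0.014 0; 0.001 -0.006 0.014 0"

```text
time: 30.95
ee_pos: [0.4775, 0.3587, 0.1681]
eef_rot: [0.001, 0.717, 0.697, 0.001]
contact_force: [-1.0, -2.3, 6.5]
finger_gap: 0.0216
finger_force: 80.3
```

Seated, with the same contact force as at the first grasp. I'll release and rise.

Call:
move_arm --plan "0 0 0 0; 0 0 0 0; 0 0 0 0; 0 0 0 0; 0 0 0 0; 0 0 0 0; 0 0 0 0; 0 0 0 0" --hand 1

```text
time: 31.75
ee_pos: [0.4768, 0.3587, 0.1665]
eef_rot: [-0.0, 0.717, 0.697, -0.0]
contact_force: [0.5, 0.5, 0.3]
finger_gap: 0.0853
finger_force: 0.0
```

Call:
move_arm --plan "0 0 -0.1 0; 0 0 -0.3 0; 0 0 -0.6 0; 0 0 -0.9 0; 0 0 -1 0; 0 0 -1 0"

```text
time: 32.35
ee_pos: [0.4784, 0.3597, 0.3203]
eef_rot: [0.001, 0.717, 0.697, 0.004]
contact_force: [-0.3, 0.6, -0.6]
finger_gap: 0.0856
finger_force: 0.0
```

Call:
move_arm --plan "-0.3 -0.2 0 0; -0.6 -0.4 0 0; -0.9 -0.5 0 0; -1 -0.5 0 0; -1 -0.5 0 0; -1 -0.5 0 0"

```text
time: 32.95
ee_pos: [0.3973, 0.2108, 0.3155]
eef_rot: [-0.001, 0.718, 0.697, -0.0]
contact_force: [0.4, 0.5, 0.2]
finger_gap: 0.0853
finger_force: 0.0
```

```bash
python3 - <<'E'
from h import *
from station import *
o=get_obs();print(o["time"],o["contact_force"],o["finger_gap"])
ims=[]
for n,X in(("scene",[.5,.356,.14]),("top",[.5,.356,.14]),("scene",[.646,-.172,.1]),("top",[.646,-.172,.1])):
    p,d=get_image(n);im=cv2.cvtColor(p,cv2.COLOR_RGB2BGR);P=cloud(n,d).reshape(-1,3)
    if X[1]>0:
        q=P[(P[:,2]>.2155)&(P[:,2]<.2215)&(abs(P[:,0]-.48)<.03)&(abs(P[:,1]-.355)<.03)];print(n,"handle top",len(q),np.round(q.mean(0),4))
    else:
        j=P[(abs(P[:,0]-.646)<.03)&(abs(P[:,1]+.172)<.03)&(P[:,2]>.12)&(P[:,2]<.2)];print(n,"bar",len(j),np.round(np.median(j,0),4))
    ims.append(crop(im,*np.round(proj(n,X)).astype(int),37,4))
cv2.imwrite("pics/c9.png",np.vstack([np.hstack(ims[:2]),np.hstack(ims[2:])]))
E
```

```text
32.95 [0.35292523 0.53512922 0.20280007] 0.08526600562358554
scene handle top 61 [0.4792 0.3549 0.2176]
top handle top 100 [0.4784 0.3578 0.218 ]
scene bar 86 [ 0.647  -0.1716  0.1568]
top bar 75 [ 0.646  -0.1702  0.1569]
```

View pics/c9.png

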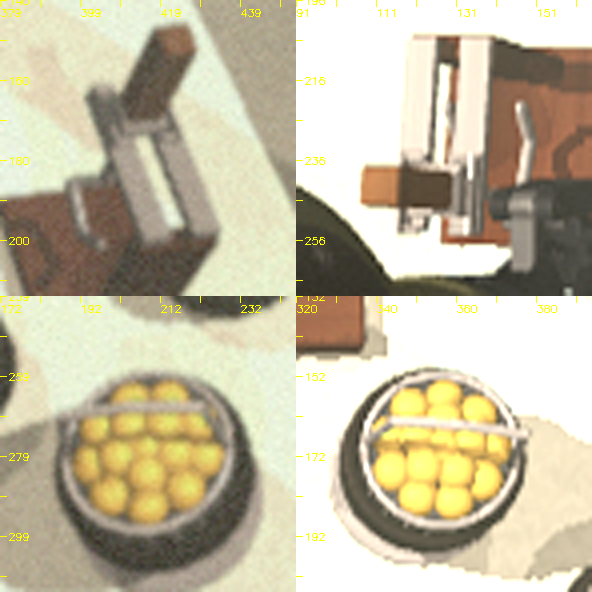

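The lifter is upright in its rack at scene (405,130), with its handle top back at z = 0.218. The basket sits level in the sunken bowl at scene (212,275) and top (355,168). The robot is touching nothing, so I'll hand in.

```bash
python3 -c "
from station import *
print(finish_job())"
```

```text
the job is handed in; nothing more can be done
None
```

The job is handed in at about 33 s: the last images showed the basket level in the sunken bowl, which carries its whole weight, the lifter back in its rack, and the gripper clear; the two filled bowls were never approached.

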